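# Set up the glue bath

### The job

Set up the glue bath: pick up the tall narrow steel glue pot and lower it gently into the middle of the wide pan on the hotplate, so that it stands upright and flat on the pan's bottom with its handle at least a quarter turn away from the pan's handle. Leave the pan in its place on the hotplate, and leave the low pot where it stands.

Things in the scene. Friction and masses are not known exactly. Their poses are not given: they have to be found in the camera images.
- pot_mid (a point): Centre (half-way up, on the axis) of the tall glue pot to move: straight steel cylinder, open on top, 62 mm outside diameter, 90 mm high, wall 3, bottom 4, about 0.22 kg, standing on the table. z up; x along its level stick handle (14 wide, 7 thick, 33 mm above this point, from the wall out to 121 mm from the axis). Grip it across the body near the top, fingers clear of the handle.
- pot_handle_end (a point): Outer end of the tall pot's handle, 119 mm out from the pot's axis and 33 mm above the pot's centre.
- pan: Wide steel pan, loose on a white hotplate (200 x 200 mm, plate 65 mm above the table): 124 mm outside, 116 mm inside, 48 mm high, bottom 4 thick, about 0.7 kg. Origin: centre of its underside; z up; x along its stick handle (12 mm bar), which leaves the wall 42 mm up, rises to 86 mm at 110 mm from the axis and ends at 172 mm, 94 mm up: the pot cannot seat with the handles lined up.
- low_pot_mid (a point): Centre (half-way up) of the low pot, a bystander not to be moved: steel, 72 mm outside diameter, only 45 mm high, with a level stick handle along x reaching 121 mm from its axis. It may stand in either of the two places, the tall pot in the other.
Not all that is in view belongs to the job. Leave any green look-alike of the part that bears pot_mid alone.

How it is judged:
By the outcome, as a careful person would: the job done as asked, in the order asked, and still so for the second after the job is handed in, with the robot touching nothing.
It also fails if it takes over 35 s, if anything falls off the work surface, if the arm or the gripper's body presses on something with over 40 N, if the wrist force passes 120 N, or if a joint passes its speed limit or range.

### The arm

A 6-joint arm with a two-finger parallel gripper is mounted at the origin on the work surface. World frame = base frame: x ahead of the robot, y to its left, z up, the work surface at z = 0. Lengths are in m, angles in rad, forces in N, time in s.
With the tool pointing down it reaches from about 0.3 to 0.775 m from the base axis. Payload 14.6 kg.
Tool frame: the origin (TCP) lies midway between the tips of the shut fingers; the grasp point (between the pads) lies 19 mm behind it (ctrl.pinch_z is the distance from the TCP to the grasp point, in m); z points along the fingers, y is the line along which they close (so a half turn about z gives the same grasp; the last joint's range is limited). The gripper opens to 94 mm and grips with 3 to 60 N. Pads are 16 mm wide; open, the fingers measure 119 mm over their backs; the gripper's body (75 mm by 177 mm) begins 78 mm behind the grasp point.
Start: joints at [1.168, 0.3, 1.521, -0, 1.321, -0.067], TCP at [0.181, 0.519, 0.167] pointing down, gripper open.
Joint ranges: [-3.03, 3.03], [-0.79, 2.21], [0.23, 2.52], [-1.04, 4.18], [0, 3.07], [-2.55, 2.55]. Speed limits (rad/s): [2.22, 2.22, 2.57, 3.14, 3.14, 3.14].

### API

Orientations are given as [roll, pitch, yaw] about the fixed x, y, z axes, in that order (R = Rz(yaw) Ry(pitch) Rx(roll)).
In Python, from station import ctrl gives the robot as it stands.
- The arm moves only by the tool jog_arm, never from a script. Its argument "motion" is a list of rows, each a list of 7 numbers: the shift along the tool's x, y, z in m, then the turn, a rotation vector about the tool's x, y, z in rad, then the opening, from -1 (shut) to 1 (fully open). In form: [[tx, ty, tz, rx, ry, rz, gripper], ...]. A call has 1 to 5 rows; each row shifts and turns the commanded pose from where the row before left it, along the tool's axes as they then stand; what a row does not reach is not made up. A row lasts 1/10 s, in which the tool goes at most 50 mm and 8.59 degrees, less where a joint would pass 70% of its speed; a pose out of reach is approached as far as the arm can. A call is refused whole if a number of a shift passes 0.05 or a number of a turn 0.15, either way. A call with a gripper value outside its range is refused whole. The fingers move at their own pace and stop on an object; "squeeze" is the grip in N (left out, the last holds). Time passes only in rows, so rows that do not move let the fingers close. It gives the time, the measured TCP pose, the force, the opening and the grip force at its end, in the units of the state.
- ctrl.get_obs(): the state, without advancing time (a new reading comes with each control period).
- ctrl.camera(name): name is "scene" or "side" or "wrist"; returns the picture (480x640x3 uint8, red, green, blue); there is no depth.
- ctrl.camera_model(name): a dict with "intrinsics" (3x3 intrinsics, pixels), "k1" (the pictures are not rectified: a ray, as slopes to the right and down, at radius r is drawn at 1 + k1 r^2 times it, then the intrinsics apply), "rvec" (rotation vector, rad) and "tvec" (3), from world to camera coordinates, as OpenCV has them. Camera axes: x right, y down, z forward; pixel columns grow to the right and rows downward; lengths in m; the calibration is good to about 2 mm. A picture is of the moment at which its call begins: read the wrist's pose just before it. camera_model takes no time and is no camera call; for the wrist camera it gives the pose at the moment of the call.
- ctrl.hand_in(): hands the job in; it is judged then, once.
The state is a dict: "time_s": time; "qpos": joint angles; "joint_vel": joint speeds; "tau": joint torques, N m; "ee_pos": TCP position; "eef_rot": TCP orientation; "force": force on the tool from outside, world axes, zero at the start; "moment": the same for the moment, N m; "grip_width": finger opening in m; "grip_force": force on a finger pad.
Only numpy, scipy, OpenCV 4.12 (cv2) and the standard library are available. Lean on these libraries where they do the work, as an engineer would, in place of code of your own. Each camera call takes 0.05 s, during which the arm holds its last target. There are 200 camera calls.

## Working session

There is one attempt and no reset: what is moved stays moved. The work goes in short steps, Python scripts to look and compute and a tool call to move; the robot and the scene stay as the last step left them, time stands still between calls to the robot, and variables do not carry over. Pictures are saved under pics/ and viewed, at most 10 in all, crops included, and the job is handed in when it is done.

Besides the shell and the picture viewer there is one more tool, called by a JSON object that holds its "fn" and its "kwargs", one argument or row to a line. jog_arm: Moves the arm, as the interface text tells. Its arguments: {"type":"object","properties":{"motion":{"type":"array"},"squeeze":{"type":"number"}},"required":["motion"]}

```bash
mkdir -p pics; ls
cat > h.py <<'E'
from station import ctrl
import numpy as np, cv2
def snap(n,f):
    m=ctrl.camera_model(n); im=ctrl.camera(n); cv2.imwrite('pics/'+f,im[:,:,::-1]); return im,m
def ray(m,p):
    K=np.array(m["intrinsics"]);R=cv2.Rodrigues(np.array(m["rvec"],float))[0]
    D=np.array([m["k1"],0,0,0,0],float)
    u=cv2.undistortPoints(np.array([[p]],float),K,D)[0,0]
    return -R.T@np.array(m["tvec"],float).ravel(), R.T@np.array([u[0],u[1],1.])
def onz(m,p,z):
    o,d=ray(m,p); return o+d*(z-o[2])/d[2]
def proj(m,P):
    return cv2.projectPoints(np.array(P,float).reshape(-1,3),np.array(m["rvec"],float),np.array(m["tvec"],float),np.array(m["intrinsics"]),np.array([m["k1"],0,0,0,0],float))[0][:,0]
E
python3 - <<'E'
from h import *
a,m=snap("scene","a.png");b,m2=snap("side","b.png")
print(ctrl.get_obs()["time_s"])
for q in(m,m2):print(ray(q,(320,240)))
E
```

```text
pics
0.1
(array([ 1.13553202, -0.0956468 ,  0.8188866 ]), array([-0.67645059,  0.05302928, -0.73462883]))
(array([ 0.20704225, -0.93747161,  0.68196352]), array([ 0.250827  ,  0.79253394, -0.55590288]))
```

View pics/a.png

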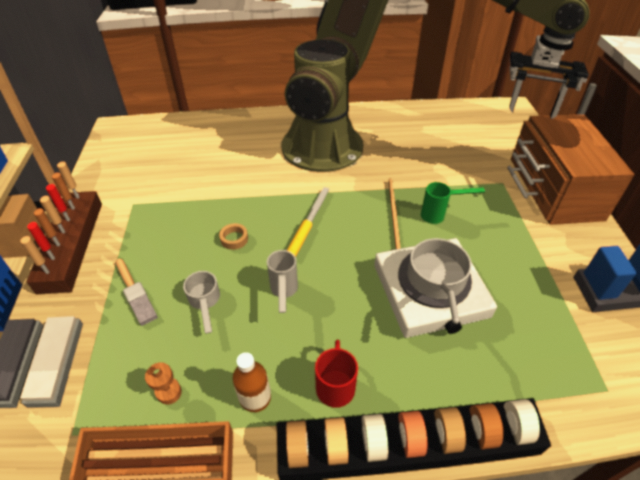

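View pics/b.png

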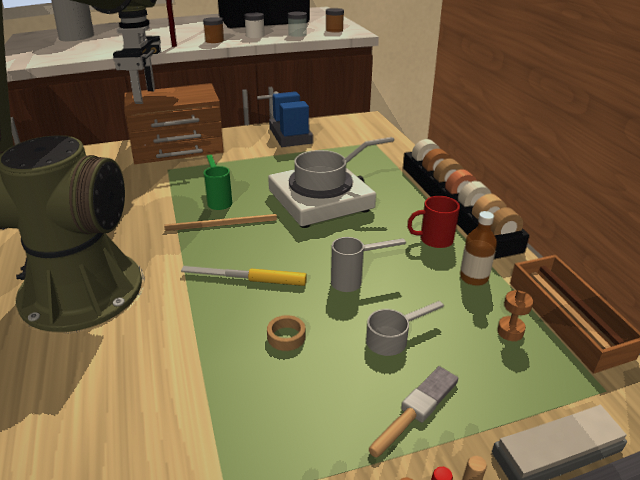

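Look-alikes for the tall pot: 
- The steel tall pot at scene (282,272), side (347,265).
- The low steel pot at scene (201,290).
- The green pot at scene (436,203).
- The red mug at scene (336,376).

I choose the first, since it is steel, tall and narrow. Its handle ends at about (282,309). The pan is at (440,270), with its handle end at (453,326).

Run:
```python
from h import *
a=cv2.imread('pics/a.png');b=cv2.imread('pics/b.png')
c=np.hstack([cv2.resize(a[235:345,230:330],(364,400),interpolation=3),cv2.resize(a[230:340,390:500],(400,400),interpolation=3)])
cv2.imwrite('pics/c.png',c)
m=ctrl.camera_model("scene");s=ctrl.camera_model("side")
def tri(p,q):
    o,d=ray(m,p);O,D=ray(s,q);t=np.linalg.lstsq(np.c_[d,-D],O-o,rcond=None)[0]
    x,y=o+d*t[0],O+D*t[1];return ((x+y)/2).round(4),np.linalg.norm(x-y).round(4)
for n,p,q,z in[("potrim",(282.5,260),(348,244),.09),("hend",(282,309),(405,242),.078),("panrim",(440,262),(320,161),.113),("panhend",(453,325),(393,141),.159),("low",(201,285),(387,321),.045),("lowh",(208,329),(442,306),.03)]:
    print(n,tri(p,q),onz(m,p,z).round(4),onz(s,q,z).round(4))
```

```text
potrim (array([ 0.519 , -0.1263,  0.094 ]), np.float64(0.0022)) [ 0.5145 -0.1258  0.09  ] [ 0.5215 -0.1223  0.09  ]
hend (array([ 0.6347, -0.1326,  0.0816]), np.float64(0.0068)) [ 0.6291 -0.1306  0.078 ] [ 0.6384 -0.1319  0.078 ]
panrim (array([0.5648, 0.1934, 0.1134]), np.float64(0.0035)) [0.5664 0.1923 0.113 ] [0.5648 0.1975 0.113 ]
panhend (array([0.7379, 0.1634, 0.1562]), np.float64(0.0049)) [0.742  0.1603 0.159 ] [0.735  0.1617 0.159 ]
low (array([ 0.5307, -0.3028,  0.045 ]), np.float64(0.0024)) [ 0.5319 -0.3035  0.045 ] [ 0.5301 -0.3016  0.045 ]
lowh (array([ 0.6422, -0.284 ,  0.0384]), np.float64(0.0084)) [ 0.6333 -0.2833  0.03  ] [ 0.6499 -0.2795  0.03  ]
```

View pics/c.png

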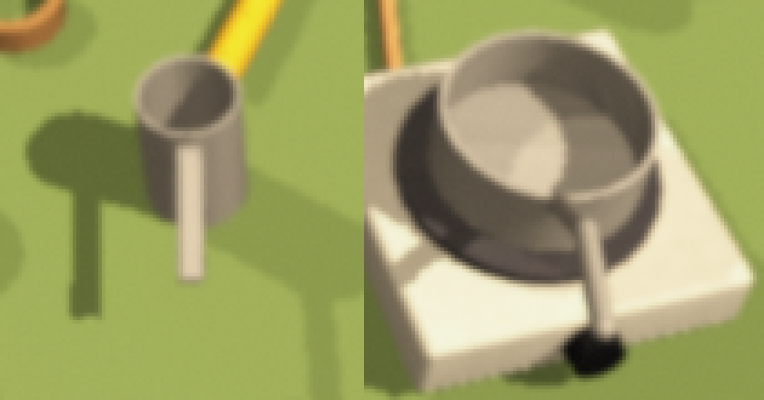

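The crop confirms the grey steel tall pot, with its stick handle running toward +x. The pan's handle also runs toward roughly +x. Next I check the wrist state.

Run:
```python
from h import *
o=ctrl.get_obs();print({k:np.round(o[k],3) for k in("time_s","qpos","ee_pos","eef_rot","force","grip_width")})
from scipy.spatial.transform import Rotation as R
print(R.from_euler('xyz',o["eef_rot"]).as_matrix().round(3))
m=ctrl.camera_model("wrist");print(ray(m,(320,240)))
```

```text
{'time_s': np.float64(0.1), 'qpos': array([ 1.168,  0.3  ,  1.521,  0.   ,  1.321, -0.067]), 'ee_pos': array([0.181, 0.519, 0.166]), 'eef_rot': array([-3.141, -0.   ,  2.806]), 'force': array([-0.116, -0.356,  0.623]), 'grip_width': np.float64(0.094)}
[[-0.944  0.33  -0.   ]
 [ 0.33   0.944 -0.001]
 [ 0.    -0.001 -1.   ]]
(array([0.11853649, 0.54037508, 0.38330457]), array([ 0.20745116, -0.06576696, -0.97614047]))
```

{"fn": "jog_arm", "kwargs": {
  "motion": [
    [0, 0, -0.05, 0, 0, 0, 1],
    [0, 0, -0.05, 0, 0, 0, 1]
  ],
  "squeeze": 20
}}

```text
time_s: 0.3
ee_pos: [0.1809, 0.5185, 0.2672]
eef_rot: [-3.138, -0.0, 2.806]
force: [-0.5, 0.5, 1.0]
grip_width: 0.0938
grip_force: 0.0
```

{"fn": "jog_arm", "kwargs": {
  "motion": [
    [-0.033, -0.031, 0, 0, 0, 0, 1],
    [-0.033, -0.031, 0, 0, 0, 0, 1],
    [-0.033, -0.031, 0, 0, 0, 0, 1],
    [-0.033, -0.031, 0, 0, 0, 0, 1],
    [-0.033, -0.031, 0, 0, 0, 0, 1]
  ]
}}

```text
time_s: 0.8
ee_pos: [0.2862, 0.3169, 0.2668]
eef_rot: [-3.141, -0.0, 2.806]
force: [0.1, 0.5, -0.5]
grip_width: 0.0938
grip_force: 0.0
```

{"fn": "jog_arm", "kwargs": {
  "motion": [
    [-0.033, -0.031, 0, 0, 0, 0, 1],
    [-0.033, -0.031, 0, 0, 0, 0, 1],
    [-0.033, -0.031, 0, 0, 0, 0, 1],
    [-0.033, -0.031, 0, 0, 0, 0, 1],
    [-0.033, -0.031, 0, 0, 0, 0, 1]
  ]
}}

```text
time_s: 1.3
ee_pos: [0.391, 0.116, 0.267]
eef_rot: [3.141, 0.0, 2.806]
force: [0.5, 0.9, -0.0]
grip_width: 0.094
grip_force: 0.0
```

{"fn": "jog_arm", "kwargs": {
  "motion": [
    [-0.033, -0.031, 0, 0, 0, 0, 1],
    [-0.033, -0.031, 0, 0, 0, 0, 1],
    [-0.033, -0.031, 0, 0, 0, 0, 1],
    [-0.033, -0.031, 0, 0, 0, 0, 1],
    [-0.033, -0.031, 0, 0, 0, 0, 1]
  ]
}}

```text
time_s: 1.8
ee_pos: [0.4958, -0.0848, 0.2667]
eef_rot: [3.142, -0.0, 2.805]
force: [0.9, 0.5, -0.1]
grip_width: 0.094
grip_force: 0.0
```

{"fn": "jog_arm", "kwargs": {
  "motion": [
    [0, 0, 0, 0, 0, -0.142, 1],
    [0, 0, 0, 0, 0, -0.142, 1],
    [0, 0, 0, 0, 0, 0, 1]
  ]
}}

```text
time_s: 2.1
ee_pos: [0.4953, -0.0831, 0.2665]
eef_rot: [3.141, -0.001, 3.092]
force: [-0.0, 0.7, 0.4]
grip_width: 0.0938
grip_force: 0.0
```

Run:
```python
from h import *
snap("wrist","d.png")
o=ctrl.get_obs();print(o["ee_pos"],o["eef_rot"],o["time_s"],o["qpos"])
```

```text
[ 0.49526309 -0.08286974  0.26670803] [ 3.14146556e+00 -5.11082177e-04  3.08668371e+00] 2.15 [-2.38759828e-01  1.33471352e-01  1.49310305e+00  3.15675899e-05
  1.51554395e+00 -1.75464893e+00]
```

View pics/d.png

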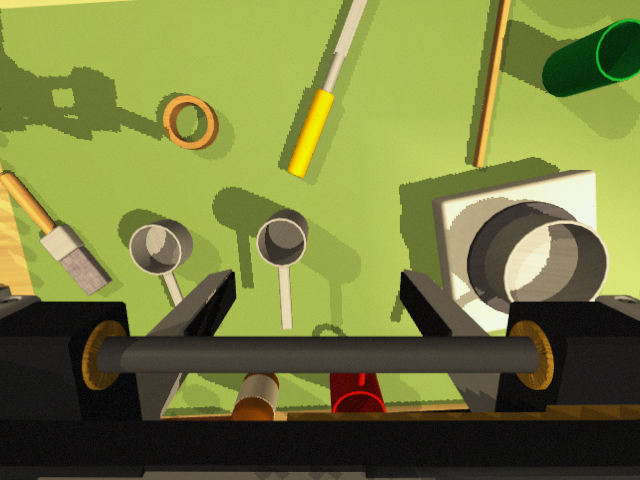

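The wrist view shows the tall pot's rim centre at (282,242) and its handle end at (288,328). The pan rim's centre is at (555,265), and the low pot is on the left at (158,250).

Run:
```python
from h import *
m=ctrl.camera_model("wrist")
c=onz(m,(282,242),.09);e=onz(m,(287,328),.0815)
print(c,e,e-c,np.linalg.norm((e-c)[:2]),np.arctan2(*(e-c)[1::-1]))
l,r=onz(m,(257,242),.09),onz(m,(307,242),.09);print(np.linalg.norm(l-r))
p=onz(m,(555,265),.113);print(p, np.linalg.norm(onz(m,(505,265),.113)-onz(m,(607,262),.113)))
print(proj(m,[[.495,-.083,.267]]))
```

```text
[ 0.51650817 -0.12802504  0.09      ] [ 0.6350674  -0.13185351  0.0815    ] [ 0.11855923 -0.00382847 -0.0085    ] 0.1186210286000842 -0.0322804015413861
0.06077083828010191
[0.55662956 0.19037482 0.113     ] 0.11902961007763772
[[318.38757493 265.60505182]]
```

{"fn": "jog_arm", "kwargs": {
  "motion": [
    [-0.024, -0.043, 0, 0, 0, 0, 1],
    [0, 0, 0.05, 0, 0, -0.015, 1],
    [0, 0, 0.05, 0, 0, 0, 1],
    [0, 0, 0.03, 0, 0, 0, 1],
    [0, 0, 0, 0, 0, 0, 1]
  ]
}}

```text
time_s: 2.65
ee_pos: [0.5151, -0.1262, 0.1333]
eef_rot: [3.14, -0.007, 3.101]
force: [-0.3, 0.1, 0.3]
grip_width: 0.094
grip_force: 0.0
```

Run:
```python
from h import *
im,m=snap("wrist","e.png")
o=ctrl.get_obs();print(o["ee_pos"],o["eef_rot"],o["time_s"])
```

```text
[ 0.51656851 -0.12663796  0.13642242] [ 3.14092718e+00 -2.39186329e-03  3.10205259e+00] 2.7
```

View pics/e.png

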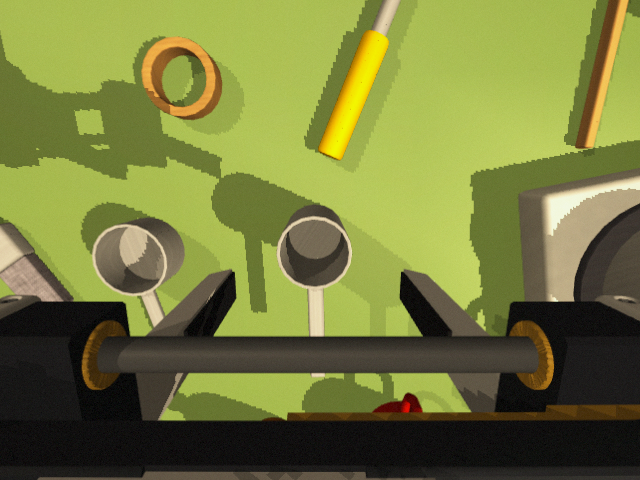

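The pot's rim is at (315,253), centred between the fingers, with the handle pointing out between them toward the gripper's far side. I lower and grip.

{"fn": "jog_arm", "kwargs": {
  "motion": [
    [0, 0, 0.04, 0, 0, 0, 1],
    [0, 0, 0.036, 0, 0, 0, 1],
    [0, 0, 0, 0, 0, 0, 1],
    [0, 0, 0, 0, 0, 0, 0.3],
    [0, 0, 0, 0, 0, 0, 0]
  ],
  "squeeze": 20
}}

```text
time_s: 3.2
ee_pos: [0.5187, -0.1275, 0.0639]
eef_rot: [-3.14, 0.004, 3.104]
force: [-0.2, -0.0, -0.2]
grip_width: 0.0812
grip_force: 0.0
```

{"fn": "jog_arm", "kwargs": {
  "motion": [
    [0, 0, 0, 0, 0, 0, -1],
    [0, 0, 0, 0, 0, 0, -1],
    [0, 0, 0, 0, 0, 0, -1],
    [0, 0, 0, 0, 0, 0, -1]
  ],
  "squeeze": 20
}}

```text
time_s: 3.6
ee_pos: [0.5172, -0.1271, 0.0612]
eef_rot: [-3.141, 0.0, 3.105]
force: [-0.1, -0.3, 0.4]
grip_width: 0.0492
grip_force: 0.0
```

The 49 mm width with no force is unexpected, so I look again.

Run:
```python
from h import *
im,m=snap("wrist","f0.png");b,_=snap("side","f1.png")
c=np.hstack([cv2.resize(im,(533,400)),cv2.resize(b[170:350,290:410],(267,400))[:,:,:]])
cv2.imwrite('pics/f.png',c[:,:,::-1]); o=ctrl.get_obs();print(o["grip_width"],o["grip_force"],o["time_s"])
```

```text
0.041481934503262236 0.0 3.7
```

View pics/f.png

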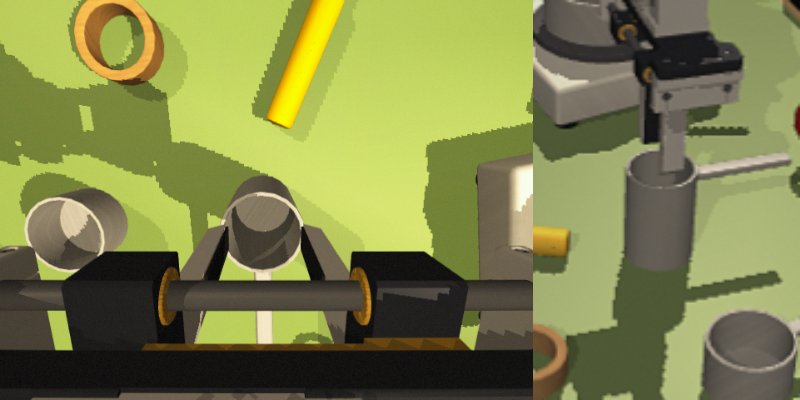

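Run:
```python
from h import *
w=ctrl.camera_model("wrist");s=ctrl.camera_model("side")
o=ctrl.get_obs();t=o["ee_pos"];print(t,w["intrinsics"][0],ray(w,(320,240)))
for dz in(0,.019,.04,.06):
  P=[t+[0,dy,dz] for dy in(-.021,0,.021)]
  print(dz,proj(w,P).round().tolist(),proj(s,P).round().tolist())
P=[[.517+.031*np.cos(a),-.127+.031*np.sin(a),.09] for a in(0,1.57,3.14,4.71)]
print(proj(w,P).round().tolist(),proj(s,P).round().tolist())
b=cv2.imread('pics/f1.png')[120:330,270:450]
cv2.imwrite('pics/g.png',cv2.resize(b,(514,600),interpolation=3))
```

```text
[ 0.51710257 -0.12706019  0.06101469] [332.25852726   0.         317.4250501 ] (array([ 0.45078453, -0.12523989,  0.27787164]), array([ 2.17633069e-01, -8.97310949e-04, -9.76138584e-01]))
0 [[288.0, 267.0], [319.0, 266.0], [349.0, 265.0]] [[350.0, 264.0], [346.0, 258.0], [343.0, 252.0]]
0.019 [[285.0, 276.0], [319.0, 275.0], [352.0, 274.0]] [[350.0, 256.0], [346.0, 250.0], [343.0, 244.0]]
0.04 [[282.0, 288.0], [319.0, 287.0], [356.0, 285.0]] [[351.0, 247.0], [347.0, 241.0], [343.0, 235.0]]
0.06 [[277.0, 302.0], [319.0, 301.0], [360.0, 299.0]] [[351.0, 238.0], [347.0, 232.0], [344.0, 226.0]]
[[321.0, 327.0], [371.0, 278.0], [317.0, 229.0], [267.0, 282.0]] [[362.0, 243.0], [341.0, 237.0], [331.0, 248.0], [352.0, 255.0]]
```

View pics/g.png

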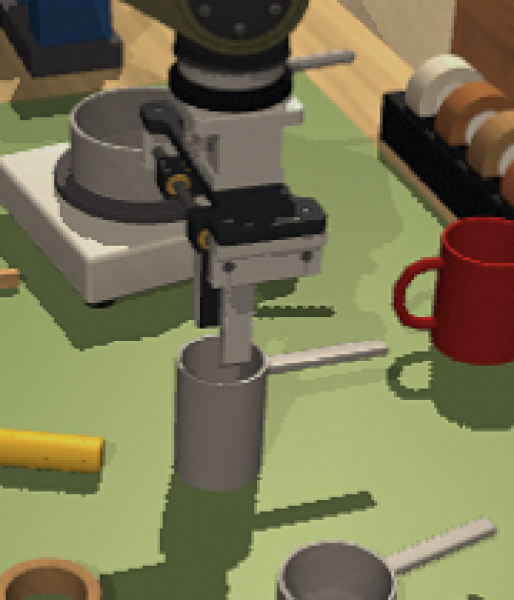

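The side view shows both fingertips, near (353,247) and (343,234) full-frame, at z≈0.10, just above the rim. That is about 40 mm higher than the stated TCP, so the fingers closed above the pot. I'll check `pinch_z` and reopen.

{"fn": "jog_arm", "kwargs": {
  "motion": [
    [0, 0, 0, 0, 0, 0, 1],
    [0, 0, 0, 0, 0, 0, 1],
    [0, 0, 0, 0, 0, 0, 1],
    [0, 0, 0, 0, 0, 0, 1],
    [0, 0, 0, 0, 0, 0, 1]
  ]
}}

```text
time_s: 4.2
ee_pos: [0.5171, -0.127, 0.0609]
eef_rot: [3.142, -0.0, 3.105]
force: [0.5, 0.2, 0.0]
grip_width: 0.0779
grip_force: 0.0
```

{"fn": "jog_arm", "kwargs": {
  "motion": [
    [0, 0, 0, 0, 0, 0, 1],
    [0, 0, 0, 0, 0, 0, 1],
    [0, 0, 0, 0, 0, 0, 1]
  ]
}}

```text
time_s: 4.5
ee_pos: [0.5171, -0.1271, 0.061]
eef_rot: [-3.142, -0.0, 3.105]
force: [-0.5, 0.6, 0.1]
grip_width: 0.0938
grip_force: 0.0
```

Run:
```python
from h import *
o=ctrl.get_obs();print(ctrl.pinch_z,{k:np.round(o[k],3) for k in("time_s","qpos","ee_pos","eef_rot","force","grip_width")})
im,m=snap("wrist","h.png");b,s=snap("side","h1.png")
# steel pot rim in wrist
print(proj(m,[[.517,-.158,.09],[.517,-.096,.09]]))
c=np.hstack([cv2.resize(im[200:360,180:460],(525,300)),cv2.resize(b[190:300,300:400],(273,300))])
cv2.imwrite('pics/h2.png',c[:,:,::-1])
```

```text
0.0188 {'time_s': np.float64(4.5), 'qpos': array([-0.31 ,  0.374,  1.684, -0.   ,  1.083, -1.844]), 'ee_pos': array([ 0.517, -0.127,  0.061]), 'eef_rot': array([-3.142, -0.   ,  3.105]), 'force': array([-0.476,  0.633,  0.056]), 'grip_width': np.float64(0.094)}
[[266.89782061 281.81975365]
 [370.85212574 278.09379041]]
```

View pics/h2.png

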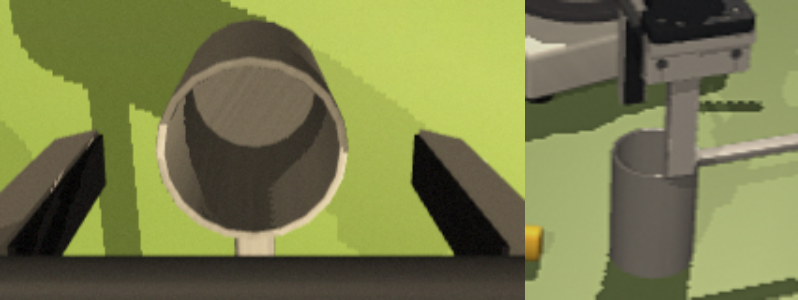

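The fingers are open and straddle the pot. In the wrist view the rim's centre is at full-frame (315,278), 2 mm off centre. Both views agree that the tips are about 40 mm short of the TCP, so I lower another 35 mm and watch the force.

{"fn": "jog_arm", "kwargs": {
  "motion": [
    [0, -0.002, 0.02, 0, 0, 0, 1],
    [0, 0, 0.015, 0, 0, 0, 1],
    [0, 0, 0, 0, 0, 0, -1],
    [0, 0, 0, 0, 0, 0, -1],
    [0, 0, 0, 0, 0, 0, -1]
  ],
  "squeeze": 20
}}

```text
time_s: 5.1
ee_pos: [0.5175, -0.1292, 0.0268]
eef_rot: [-3.141, 0.001, 3.105]
force: [-0.6, -1.0, -0.1]
grip_width: 0.0736
grip_force: 0.0
```

{"fn": "jog_arm", "kwargs": {
  "motion": [
    [0, 0, 0, 0, 0, 0, -1],
    [0, 0, 0, 0, 0, 0, -1],
    [0, 0, 0, 0, 0, 0, -1],
    [0, 0, 0, 0, 0, 0, -1]
  ]
}}

```text
time_s: 5.5
ee_pos: [0.5174, -0.1292, 0.0266]
eef_rot: [-3.141, 0.001, 3.105]
force: [-1.0, -0.4, 6.2]
grip_width: 0.0624
grip_force: 20.0
```

Gripped at 62.4 mm with 20 N. I lift first, then turn.

{"fn": "jog_arm", "kwargs": {
  "motion": [
    [0, 0, -0.02, 0, 0, 0, -1],
    [0, 0, -0.04, 0, 0, 0, -1],
    [0, 0, -0.04, 0, 0, 0, -1],
    [0, 0, -0.04, 0, 0, 0.05, -1],
    [0, 0, -0.04, 0, 0, 0.1, -1]
  ]
}}

```text
time_s: 6.0
ee_pos: [0.5165, -0.1289, 0.2073]
eef_rot: [3.141, -0.001, 2.953]
force: [1.1, -0.1, -2.3]
grip_width: 0.0629
grip_force: 20.0
```

{"fn": "jog_arm", "kwargs": {
  "motion": [
    [0, 0, -0.02, 0, 0, 0.14, -1],
    [0, 0, 0, 0, 0, 0.14, -1],
    [0, 0, 0, 0, 0, 0.14, -1],
    [0, 0, 0, 0, 0, 0.14, -1],
    [0, 0, 0, 0, 0, 0.14, -1]
  ]
}}

```text
time_s: 6.5
ee_pos: [0.5167, -0.1289, 0.2255]
eef_rot: [-3.141, -0.001, 2.249]
force: [0.5, 0.3, -2.4]
grip_width: 0.0625
grip_force: 20.0
```

{"fn": "jog_arm", "kwargs": {
  "motion": [
    [0, 0, 0, 0, 0, 0.14, -1],
    [0, 0, 0, 0, 0, 0.14, -1],
    [0, 0, 0, 0, 0, 0.14, -1],
    [0, 0, 0, 0, 0, 0.14, -1],
    [0, 0, 0, 0, 0, 0.14, -1]
  ]
}}

```text
time_s: 7.0
ee_pos: [0.5168, -0.1289, 0.2255]
eef_rot: [-3.141, -0.0, 1.549]
force: [-0.2, 0.2, -1.5]
grip_width: 0.0625
grip_force: 20.0
```

{"fn": "jog_arm", "kwargs": {
  "motion": [
    [0, 0, 0, 0, 0, 0.14, -1],
    [0, 0, 0, 0, 0, 0.14, -1],
    [0, 0, 0, 0, 0, 0.14, -1],
    [0, 0, 0, 0, 0, 0.14, -1],
    [0, 0, 0, 0, 0, 0.14, -1]
  ]
}}

```text
time_s: 7.5
ee_pos: [0.5168, -0.1289, 0.2255]
eef_rot: [-3.141, 0.0, 0.849]
force: [1.2, 0.8, -2.4]
grip_width: 0.0627
grip_force: 20.0
```

{"fn": "jog_arm", "kwargs": {
  "motion": [
    [0, 0, 0, 0, 0, 0.12, -1],
    [0, 0, 0, 0, 0, 0, -1]
  ]
}}

```text
time_s: 7.7
ee_pos: [0.5168, -0.1289, 0.2256]
eef_rot: [-3.141, 0.0, 0.733]
force: [-0.8, -1.1, -2.8]
grip_width: 0.0629
grip_force: 20.0
```

{"fn": "jog_arm", "kwargs": {
  "motion": [
    [0.02, -0.016, 0, 0, 0, 0, -1],
    [0.031, -0.026, 0, 0, 0, 0, -1],
    [0.031, -0.026, 0, 0, 0, 0, -1],
    [0.031, -0.026, 0, 0, 0, 0, -1],
    [0.012, -0.01, 0, 0, 0, 0, -1]
  ]
}}

```text
time_s: 8.2
ee_pos: [0.5399, 0.0348, 0.2257]
eef_rot: [-3.141, 0.0, 0.741]
force: [0.8, -0.4, -2.3]
grip_width: 0.0625
grip_force: 20.0
```

{"fn": "jog_arm", "kwargs": {
  "motion": [
    [0, 0, 0, 0, 0, 0, -1]
  ]
}}

```text
time_s: 8.3
ee_pos: [0.54, 0.0335, 0.2257]
eef_rot: [-3.141, 0.0, 0.74]
force: [0.3, -0.8, -2.6]
grip_width: 0.0626
grip_force: 20.0
```

Run:
```python
from h import *
snap("wrist","i.png");o=ctrl.get_obs();print(o["ee_pos"],o["eef_rot"],o["time_s"])
m=ctrl.camera_model("wrist");print(proj(m,[[.563,.193,.113]]))
```

```text
[0.53995183 0.0321464  0.2256797 ] [-3.14140550e+00  5.73369364e-04  7.38504297e-01] 8.35
[[205.20056789  99.46468599]]
```

View pics/i.png

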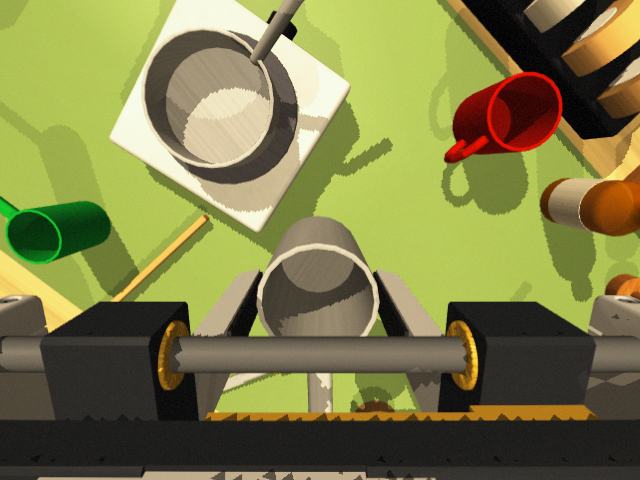

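The pan rim spans 142–274 × 29–168 px, so its centre is at (208,98), against a predicted (205,99). The held pot's rim centre is at (318,299), upright between the fingers.

Run:
```python
from h import *
m=ctrl.camera_model("wrist");o=ctrl.get_obs();t=o["ee_pos"];y=o["eef_rot"][2]
p=onz(m,(208,98.5),.113);print(p,np.linalg.norm(onz(m,(142,98),.113)-onz(m,(274,98),.113)))
q=onz(m,(318,299),t[2]-.0266+.09);print("pot",q,t)
h=onz(m,(256,58),.11);print("pan handle",np.arctan2(*(h-p)[1::-1]))
d=(p-q)[:2];print(d,"tool",d@[np.cos(y),np.sin(y)],d@[np.sin(y),-np.cos(y)], y)
```

```text
[0.56539873 0.19159206 0.113     ] 0.12219348774832023
pot [0.54130943 0.03270281 0.2890797 ] [0.53995183 0.0321464  0.2256797 ]
pan handle -0.1772562636733479
[0.0240893  0.15888924] tool 0.12477494559465484 -0.1012783250414606 0.7385042968909277
```

{"fn": "jog_arm", "kwargs": {
  "motion": [
    [0.031, -0.025, 0, 0, 0, 0, -1],
    [0.031, -0.025, 0, 0, 0, 0, -1],
    [0.031, -0.025, 0, 0, 0, 0, -1],
    [0.02, -0.016, 0, 0, 0, 0, -1],
    [0.012, -0.01, 0, 0, 0, 0, -1]
  ]
}}

```text
time_s: 8.85
ee_pos: [0.5654, 0.1909, 0.2256]
eef_rot: [-3.141, 0.001, 0.736]
force: [0.2, -0.9, -2.6]
grip_width: 0.0622
grip_force: 20.0
```

{"fn": "jog_arm", "kwargs": {
  "motion": [
    [0, 0, 0, 0, 0, 0, -1],
    [0, 0, 0, 0, 0, 0, -1],
    [0, 0, 0, 0, 0, 0, -1]
  ]
}}

```text
time_s: 9.15
ee_pos: [0.5653, 0.1892, 0.2261]
eef_rot: [3.141, 0.0, 0.734]
force: [0.2, -0.3, -3.7]
grip_width: 0.0626
grip_force: 20.0
```

Run:
```python
from h import *
o=ctrl.get_obs();t=o["ee_pos"];y=o["eef_rot"][2];print(t,y)
d=np.array([.5654,.1916])-t[:2]-[.0007,.0003];print(d@[np.cos(y),np.sin(y)],d@[np.sin(y),-np.cos(y)])
```

```text
[0.56525348 0.18915545 0.2260615 ] 0.7335955874423694
0.0010247638667773612 -0.0019634875105458164
```

Now I descend, slowing for the last 15 mm.

{"fn": "jog_arm", "kwargs": {
  "motion": [
    [0.001, -0.002, 0.02, 0, 0, 0, -1],
    [0, 0, 0.035, 0, 0, 0, -1],
    [0, 0, 0.035, 0, 0, 0, -1],
    [0, 0, 0.025, 0, 0, 0, -1],
    [0, 0, 0.005, 0, 0, 0, -1]
  ]
}}

```text
time_s: 9.65
ee_pos: [0.5632, 0.1913, 0.1033]
eef_rot: [-3.14, 0.004, 0.734]
force: [-1.2, 0.0, -3.7]
grip_width: 0.0627
grip_force: 20.0
```

{"fn": "jog_arm", "kwargs": {
  "motion": [
    [0, 0, 0.002, 0, 0, 0, -1],
    [0, 0, 0.002, 0, 0, 0, -1],
    [0, 0, 0.001, 0, 0, 0, -1],
    [0, 0, 0, 0, 0, 0, -1],
    [0, 0, 0, 0, 0, 0, -1]
  ]
}}

```text
time_s: 10.15
ee_pos: [0.5647, 0.1929, 0.1016]
eef_rot: [3.141, -0.001, 0.735]
force: [0.2, -0.8, -2.6]
grip_width: 0.0623
grip_force: 20.0
```

{"fn": "jog_arm", "kwargs": {
  "motion": [
    [0, 0, 0.0015, 0, 0, 0, -1],
    [0, 0, 0.001, 0, 0, 0, -1],
    [0, 0, 0.001, 0, 0, 0, -1],
    [0, 0, 0, 0, 0, 0, -1],
    [0, 0, 0, 0, 0, 0, -1]
  ]
}}

```text
time_s: 10.65
ee_pos: [0.5645, 0.1928, 0.0974]
eef_rot: [-3.142, 0.0, 0.735]
force: [0.2, -0.2, -3.1]
grip_width: 0.0625
grip_force: 20.0
```

{"fn": "jog_arm", "kwargs": {
  "motion": [
    [0, 0, 0.001, 0, 0, 0, -1],
    [0, 0, 0, 0, 0, 0, -1],
    [0, 0, 0, 0, 0, 0, -1]
  ]
}}

```text
time_s: 10.95
ee_pos: [0.5645, 0.1928, 0.0964]
eef_rot: [-3.142, 0.0, 0.735]
force: [-0.2, -0.4, -3.2]
grip_width: 0.0624
grip_force: 20.0
```

{"fn": "jog_arm", "kwargs": {
  "motion": [
    [0, 0, 0.001, 0, 0, 0, -1],
    [0, 0, 0, 0, 0, 0, -1],
    [0, 0, 0, 0, 0, 0, -1]
  ]
}}

```text
time_s: 11.25
ee_pos: [0.5646, 0.1928, 0.0957]
eef_rot: [3.141, -0.0, 0.735]
force: [-1.1, 0.2, 1.3]
grip_width: 0.0626
grip_force: 20.0
```

Contact came at the expected height. I release.

{"fn": "jog_arm", "kwargs": {
  "motion": [
    [0, 0, 0, 0, 0, 0, 0.4],
    [0, 0, 0, 0, 0, 0, 0.6],
    [0, 0, 0, 0, 0, 0, 0.8],
    [0, 0, 0, 0, 0, 0, 0.9],
    [0, 0, 0, 0, 0, 0, 0.9]
  ]
}}

```text
time_s: 11.75
ee_pos: [0.5645, 0.1928, 0.0954]
eef_rot: [-3.142, -0.0, 0.735]
force: [-0.4, -0.0, 0.1]
grip_width: 0.0886
grip_force: 0.0
```

{"fn": "jog_arm", "kwargs": {
  "motion": [
    [0, 0, 0, 0, 0, 0, 0.9],
    [0, 0, -0.02, 0, 0, 0, 0.9],
    [0, 0, -0.04, 0, 0, 0, 0.9],
    [0, 0, -0.04, 0, 0, 0, 0.9],
    [0, 0, -0.04, 0, 0, 0, 0.9]
  ]
}}

```text
time_s: 12.25
ee_pos: [0.5642, 0.1928, 0.2371]
eef_rot: [-3.142, 0.0, 0.735]
force: [0.3, 0.4, 0.0]
grip_width: 0.0892
grip_force: 0.0
```

{"fn": "jog_arm", "kwargs": {
  "motion": [
    [-0.03, 0, -0.02, 0, 0, 0, 0.9],
    [-0.03, 0, 0, 0, 0, 0, 0.9],
    [0, 0, 0, 0, 0, 0, 0.9],
    [0, 0, 0, 0, 0, 0, 0.9]
  ]
}}

```text
time_s: 12.65
ee_pos: [0.52, 0.1525, 0.2558]
eef_rot: [3.141, -0.001, 0.734]
force: [-0.3, 0.9, 0.1]
grip_width: 0.0895
grip_force: 0.0
```

Run:
```python
from h import *
w,m=snap("wrist","j0.png");s,_=snap("side","j1.png");o=ctrl.get_obs();print(o["time_s"],o["ee_pos"])
print(proj(m,[[.565,.192,.113],[.565,.192,.159]]))
c=np.hstack([cv2.resize(w,(480,360)),cv2.resize(s[100:240,255:380],(321,360))[:,:320]])
cv2.imwrite('pics/j.png',c[:,:,::-1])
```

```text
12.75 [0.52031535 0.15295326 0.2551468 ]
[[317.78800018 171.31914747]
 [317.88352118 172.07299149]]
```

View pics/j.png

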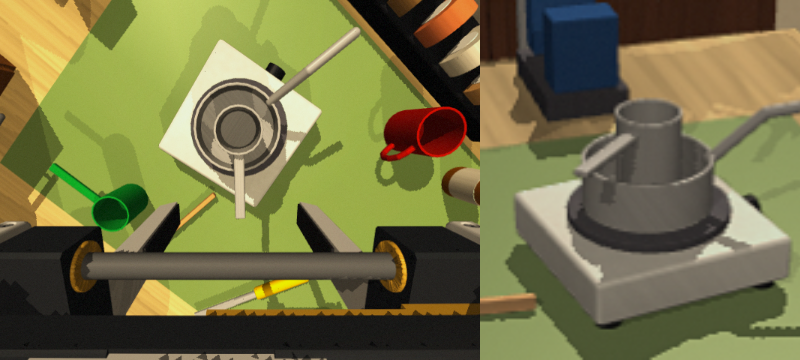

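The pot stands upright at (239,128), concentric with the pan's rim. Its handle points down in the image and the pan's handle up and right, about 130° apart. The gripper is clear, so I hand in.

```bash
python3 -c "
from station import ctrl
print(ctrl.hand_in())"
```

```text
the job is handed in; nothing more can be done
None
```

I handed the job in at about 12.8 s: the tall steel pot stands upright in the middle of the pan, its handle about 130° from the pan's, with the pan still on the hotplate, the low pot not touched, and the gripper clear.

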